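Feel the rim of a painted plate for chips

ROBOT

A 6-joint arm with a two-finger parallel gripper is mounted at the origin on the work surface. World frame = base frame: x ahead of the robot, y to its left, z up, the work surface at z = 0. Lengths are in m, angles in rad, forces in N, time in s.
With the tool pointing down it reaches from about 0.425 to 0.95 m from the base axis. Payload 3.5 kg.
Tool frame: the origin (TCP) lies between the finger pads, 19 mm behind the fingertips; this is the grasp point; z points along the fingers, y is the line along which they close (so a half turn about z gives the same grasp; the last joint's range is limited). The gripper opens to 85 mm and grips with 20 to 120 N. Pads are 22 mm wide; open, the fingers measure 114 mm over their backs; the gripper's body (76 mm by 85 mm) begins 54 mm behind the grasp point. The pads swing forward as they close: fully open they stand 13 mm farther back than shut.
Start: joints at [1.111, 0.286, 1.577, -0, 1.279, -0.15], TCP at [0.206, 0.643, 0.25] pointing down, gripper open.
Joint ranges: [-2.77, 2.77], [-0.9, 2.22], [0.21, 2.48], [-1.53, 4.67], [0.24, 2.81], [-2.84, 2.84]. Speed limits (rad/s): [2.79, 2.79, 3.14, 3.14, 3.14, 3.14].

INTERFACE

Orientations are given as a unit quaternion [x, y, z, w].
In Python, from plant import ctrl gives the robot as it stands.
- The arm moves only by the tool carry_out, never from a script. Its argument "deltas" is one flat list of numbers, 6 for each row, row after row: the shift along the tool's x, y, z in m, then the turn, a rotation vector about the tool's x, y, z in rad. A call has 1 to 5 rows; each row is the pose to reach, as a shift and turn from the pose commanded when the call began, along the tool's axes at that moment; what a row does not reach only later rows make up. A row lasts 1/8 s, in which the tool goes at most 62.5 mm and 10.7 degrees, less where a joint would pass 70% of its speed; a pose out of reach is approached as far as the arm can. A call with a gripper value outside its range is refused whole. "grip" is the opening in per cent of the stroke, from 0 (shut) to 100 (fully open), set as the call begins (left out, the last holds). The fingers move at their own pace and stop on an object; "grip_force" is the grip in N (left out, the last holds). Time passes only in rows, so rows that repeat a pose let the fingers close. It gives the time, the measured TCP pose, the force, the opening and the grip force at its end, in the units of the state.
- ctrl.get_state(): the state, without advancing time (a new reading comes with each control period).
- ctrl.read_camera(name): name is "side" or "top" or "wrist"; returns (picture, depth): 400x640x3 uint8, red, green, blue; 400x640 float32, m along the optical axis (not along the pixel's ray), 0 where there is no reading.
- ctrl.camera_model(name): a dict with "intrinsics" (3x3 intrinsics, pixels), "k1" (the pictures are not rectified: a ray, as slopes to the right and down, at radius r is drawn at 1 + k1 r^2 times it, then the intrinsics apply), "extrinsics" (4x4, takes a point from world to camera coordinates); the wrist camera has in their place "hand_eye" (4x4, takes a point from camera to tool coordinates, whose origin is the TCP and whose axes are the flange's). Camera axes: x right, y down, z forward; pixel columns grow to the right and rows downward; lengths in m; the calibration is good to about 2 mm. A picture is of the moment at which its call begins: read the wrist's pose just before it. camera_model takes no time and is no camera call.
- ctrl.sign_off(): hands the job in; it is judged then, once.
Trained networks look in the newest picture that a camera, given by its name, has taken for a name from the list of things; names that differ only in an ending like _2 or _b are one class to them, and where a whole thing is asked for, a point or a joint stands for the part that bears it (a point fixed in the world has none). Each returns a list of dicts, best first, with "score" (0 to 1); they miss things now and then, are a little off and sometimes report something else, mostly with a low value. They report only what shows in the picture. A call takes as long as a camera call.
- ctrl.find_in(camera, query): "uv" ([column, row] in pixels, amid what is visible of it).
The state is a dict: "time": time; "qpos": joint angles; "dq": joint speeds; "joint_efforts": joint torques, N m; "eef_pos": TCP position; "tcp_rot": TCP orientation; "contact_force": force on the tool from outside, world axes, zero at the start; "wrist_torque": the same for the moment, N m; "opening": opening from 0.0 (shut) to 1.0 (fully open); "finger_force": force on a finger pad.
Only numpy, scipy, OpenCV 4.12 (cv2) and the standard library are available. Lean on these libraries where they do the work, as an engineer would, in place of code of your own. Each camera call takes 0.05 s, during which the arm holds its last target. There are 200 camera calls.

TASK

Check the rim of the white painted plate for chips: with the fingers closed, run the fingertips lightly along its rim over the row of dots, touching each one in order from the yellow dot to the red dot, then take the hand away. Touch gently, so that the plate sinks less than a centimetre into its foam, leave the little jar standing in the plate, and do not touch the blue plate or disturb the other goods; nothing is to be picked up.

Things in the scene. Friction and masses are not known exactly. Their poses are not given: they have to be found in the camera images.
- cushion: Round grey foam cushion fixed to the table, 150 mm across, 30 mm high, origin at the centre of its underside, z up. On it, centred, sits the plate to check: white glazed, 184 mm across, 22 mm high. The plate's flat level rim is a ring 71 to 92 mm from the centre, 6 mm thick, its top 52 mm above the table. The well in its middle has its floor 35 mm above the table, radius 50 mm.
- painted_plate (a joint): How far the white plate is pressed down into the foam, in m: 0 = unloaded, 0.018 = bottomed. It sinks straight down and stays level wherever it is pressed: it starts to sink at about 2 N and takes about 0.8 N more per mm (about 6 N at 5 mm), and comes back up when let go.
- plate_mid (a point): Point on the white plate's axis at the height of the top of its rim. The nine dots, 13 mm across and flush, lie on a circle of 82 mm radius about it, 20 degrees apart: yellow, seven blue, red, anticlockwise seen from above from yellow to red over 160 degrees; the rest of the rim is bare.
- blue_plate: Blue plate of the same shape and size with nine white dots, fixed level on a second cushion of the same size; already checked, not to be touched. Origin at the centre of its underside, 30 mm above the table.
- jar: Loose small amber glass jar with brass lid, 36 mm across, 50 mm high, standing in the well of the white plate near its middle (it rises about 33 mm above the rim). Origin at the centre of its underside.
- dot0 (a point): Centre of the yellow dot, number 1 of the row, on the top face of the white plate's rim. The row starts here.
- dot1 (a point): Centre of the blue dot, number 2 of the row, on the top face of the white plate's rim.
- dot2 (a point): Centre of the blue dot, number 3 of the row, on the top face of the white plate's rim.
- dot3 (a point): Centre of the blue dot, number 4 of the row, on the top face of the white plate's rim.
- dot4 (a point): Centre of the blue dot, number 5 of the row, on the top face of the white plate's rim.
- dot5 (a point): Centre of the blue dot, number 6 of the row, on the top face of the white plate's rim.
- dot6 (a point): Centre of the blue dot, number 7 of the row, on the top face of the white plate's rim.
- dot7 (a point): Centre of the blue dot, number 8 of the row, on the top face of the white plate's rim.
- dot8 (a point): Centre of the red dot, number 9 of the row, on the top face of the white plate's rim. The row ends here.
- cup: Loose bystander on the table: blue ceramic cup, 60 mm across, 65 mm high. Origin at the centre of its underside.
- vase: Loose bystander on the table: terracotta vase, 62 mm across, 85 mm high. Origin at the centre of its underside.
- bell: Loose bystander on the table: brass hand bell with a wooden handle, 56 mm across, 80 mm high. Origin at the centre of its underside.
- oil: Loose bystander on the table: green glass bottle, 44 mm across, 95 mm high. Origin at the centre of its underside.
- boat: Loose bystander on the table: blue and white wooden toy boat, 58 x 26 mm, 51 mm high. Origin at the centre of its underside.
- trinket_box: Loose bystander on the table: wooden trinket box, 54 x 42 mm, 36 mm high. Origin at the centre of its underside.

How it is judged:
By the outcome, as a careful person would: the job done as asked, in the order asked, and still so for the second after the job is handed in, with the robot touching nothing.
It also fails if it takes over 51 s, if anything falls off the work surface, if the arm or the gripper's body presses on something with over 40 N, if the wrist force passes 120 N, or if a joint passes its speed limit or range.

## Working session

There is one attempt and no reset: what is moved stays moved. The work goes in short steps, Python scripts to look and compute and a tool call to move; the robot and the scene stay as the last step left them, time stands still between calls to the robot, and variables do not carry over. Pictures are saved under pics/ and viewed, at most 10 in all, crops included, and the job is handed in when it is done.

Besides the shell and the picture viewer there is one more tool, called after "Request:" by a JSON object that holds its "api" and its "payload", one argument or row to a line. carry_out: Moves the arm, as the interface text tells. Its arguments: {"type":"object","properties":{"deltas":{"type":"array"},"grip":{"type":"number"},"grip_force":{"type":"number"}},"required":["deltas"]}

```bash
mkdir -p pics; cat > h.py <<'E'
import numpy as np,cv2
from scipy.spatial.transform import Rotation as R
from plant import ctrl
def save(name,fn):
    s=ctrl.get_state(); p,d=ctrl.read_camera(name); cv2.imwrite('pics/'+fn,p[:,:,::-1]); return s,p,d
def T(name,s):
    m=ctrl.camera_model(name)
    if name!='wrist': return np.linalg.inv(np.array(m['extrinsics']))
    A=np.eye(4);A[:3,:3]=R.from_quat(s['tcp_rot']).as_matrix();A[:3,3]=s['eef_pos'];return A@np.array(m['hand_eye'])
def rays(name,uv,s):
    m=ctrl.camera_model(name);K=np.array(m['intrinsics']);k=m['k1']
    p=cv2.undistortPoints(np.array(uv,float).reshape(-1,1,2),K,np.array([k,0,0,0,0.]),None,None).reshape(-1,2)
    X=T(name,s);return X[:3,3],np.c_[p,np.ones(len(p))]@X[:3,:3].T
def atz(name,uv,s,z):
    o,d=rays(name,uv,s);return o+d*((z-o[2])/d[:,2])[:,None]
E
python3 - <<'E'
from h import *
s,p,d=save('top','t0.png');s2,_,_=save('side','s0.png')
print(s)
for n in ['dot0','dot8','jar','painted_plate','blue_plate','cup','vase','bell','oil','boat','trinket_box']:
    r=ctrl.find_in('top',n)[:2]
    for q in r: print(n,np.round(q['uv']),round(q['score'],2),atz('top',[q['uv']],s,0.052)[0].round(3))
E
```

```text
{'time': 0.0, 'qpos': array([ 1.11098359e+00,  2.87180682e-01,  1.57817595e+00,  8.88496057e-06,
        1.27857302e+00, -1.49969412e-01]), 'dq': array([-0.00012608,  0.00057613, -0.00085603,  0.00116176, -0.00056285,
        0.00191111]), 'joint_efforts': array([-4.01504622e-04, -4.05990887e+01, -2.92626125e+01, -1.88961303e-04,
        5.93153542e-03,  8.37903741e-06]), 'eef_pos': array([0.20549193, 0.64232369, 0.24863767]), 'tcp_rot': array([ 1.54303862e-01,  9.88022749e-01, -1.11333327e-03, -3.54828146e-04]), 'contact_force': array([-0.1839208 , -0.68689154,  0.05136431]), 'wrist_torque': array([-0.00727768,  0.05736528, -0.01075898]), 'finger_force': 0.0, 'opening': 1.0002460486646025}
dot0 [256. 224.] 0.96 [0.558 0.135 0.052]
dot8 [256. 224.] 0.96 [0.558 0.135 0.052]
jar [250. 231.] 0.49 [0.545 0.148 0.052]
painted_plate [256. 222.] 0.72 [0.563 0.135 0.052]
blue_plate [382. 194.] 0.61 [ 0.58  -0.145  0.052]
cup [444. 263.] 0.88 [ 0.411 -0.248  0.052]
vase [323. 281.] 0.98 [0.416 0.011 0.052]
vase [256. 221.] 0.75 [0.564 0.134 0.052]
bell [443. 262.] 0.71 [ 0.415 -0.246  0.052]
bell [257. 222.] 0.61 [0.563 0.133 0.052]
oil [487. 191.] 0.61 [ 0.55  -0.373  0.052]
boat [346. 129.] 0.7 [ 0.739 -0.094  0.052]
```

View pics/t0.png

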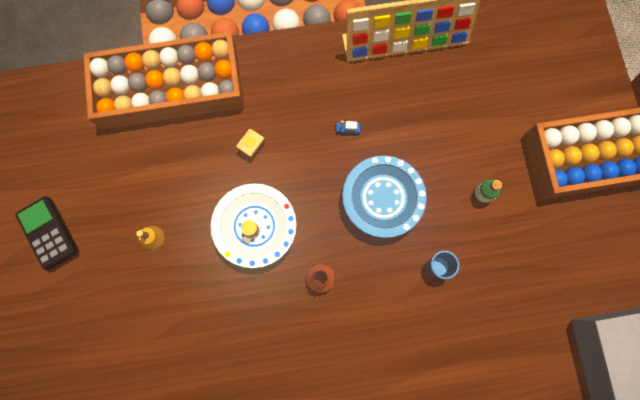

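View pics/s0.png

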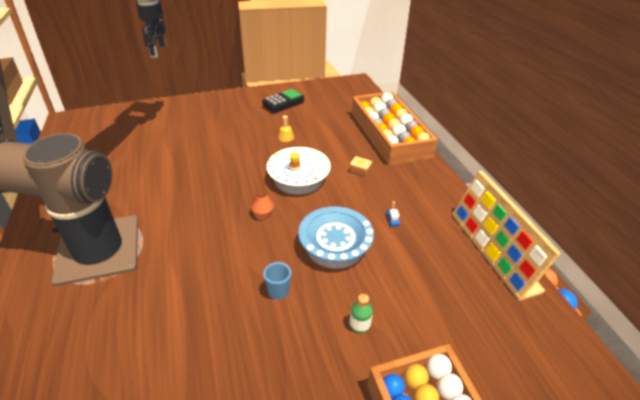

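```bash
cat >> h.py <<'E'
from scipy.optimize import least_squares
def blobs(p,mask):
    n,l,st,c=cv2.connectedComponentsWithStats(mask.astype(np.uint8)); return [(c[i],st[i,4]) for i in range(1,n)]
def dots(name,s,p,c0,amin):
    h=cv2.cvtColor(p,cv2.COLOR_RGB2HSV).astype(int);H,S,V=h[...,0],h[...,1],h[...,2]
    out=[]
    for col,m in dict(y=(H>20)&(H<35)&(S>140)&(V>120),r=((H<8)|(H>172))&(S>130)&(V>80),b=(H>98)&(H<125)&(S>110)&(V>60)).items():
        for c,a in blobs(p,m):
            if a<amin: continue
            w=atz(name,[c],s,.052)[0]
            r=np.hypot(*(w[:2]-c0))
            if .068<r<.096: out.append((col,a,*w[:2],*c))
    return out
def fit(o,s):
    P=np.array([q[2:4] for q in o])
    f=least_squares(lambda c:np.hypot(*(P-c[:2]).T)-c[2],[*P.mean(0),.082],loss='soft_l1',f_scale=.002).x
    return f
E
python3 - <<'E'
from h import *
s=ctrl.get_state();p=cv2.imread('pics/t0.png')[:,:,::-1].copy()
w=atz('top',[[254,226]],s,.052)[0];print(w)
o=dots('top',s,p,w[:2],3)
f=fit(o,s);print(f)
for q in o: print(q[0],q[1],np.round(q[2:],3),np.degrees(np.arctan2(q[3]-f[1],q[2]-f[0])).round(1))
for n,u in dict(vase=(321,279),bell=(152,238),box=(250,143),jar=(249,229)).items(): print(n,atz('top',[u],s,.08 if n!='box' else .036)[0].round(3))
print(R.from_quat(s['tcp_rot']).as_matrix().round(3))
E
```

```text
[0.55498306 0.13959695 0.052     ]
[0.55923885 0.14169071 0.08239459]
y 18 [5.05000e-01 2.04000e-01 2.27111e+02 2.53722e+02] 130.9
r 14 [5.88000e-01 6.50000e-02 2.86286e+02 2.05500e+02] -69.5
b 16 [5.600e-01 6.000e-02 2.905e+02 2.180e+02] -89.8
b 14 [5.31000e-01 6.40000e-02 2.90500e+02 2.31286e+02] -109.9
b 14 [5.07000e-01 7.80000e-02 2.85714e+02 2.43500e+02] -129.4
b 15 [4.890e-01 1.000e-01 2.766e+02 2.536e+02] -149.5
b 15 [4.870e-01 1.820e-01 2.386e+02 2.604e+02] 150.9
b 14 [4.78000e-01 1.26000e-01 2.65286e+02 2.60500e+02] -169.0
b 15 [4.78000e-01 1.55000e-01 2.51733e+02 2.62667e+02] 170.7
vase [0.42  0.016 0.08 ]
bell [0.56 0.35 0.08]
box [0.746 0.125 0.036]
jar [0.546 0.148 0.08 ]
[[-0.952  0.305  0.   ]
 [ 0.305  0.952  0.   ]
 [-0.     0.    -1.   ]]
```

Request:
{"api": "carry_out", "payload": {
  "deltas": [-0.03,-0.024,0,0,0,0,-0.08,-0.064,0.005,0,0,0,-0.13,-0.104,0.01,0,0,0,-0.18,-0.144,0.015,0,0,0,-0.23,-0.184,0.015,0,0,0],
  "grip": 0
}}

```text
time: 1.27
eef_pos: [0.3656, 0.4013, 0.2349]
tcp_rot: [0.154, 0.988, -0.0, 0.0]
contact_force: [0.8, -0.2, 0.2]
opening: 0.001
finger_force: 0.0
```

Request:
{"api": "carry_out", "payload": {
  "deltas": [-0.047,-0.037,0.003,0,0,0,-0.094,-0.074,0.006,0,0,0,-0.141,-0.111,0.009,0,0,0,-0.188,-0.148,0.012,0,0,0,-0.23,-0.18,0.015,0,0,0]
}}

```text
time: 1.9
eef_pos: [0.5302, 0.1596, 0.2204]
tcp_rot: [0.155, 0.988, 0.0, 0.001]
contact_force: [0.9, 0.1, 0.2]
opening: 0.007
finger_force: 0.0
```

Request:
{"api": "carry_out", "payload": {
  "deltas": [-0.012,-0.012,0,0,0,0,-0.012,-0.012,0,0,0,0,-0.012,-0.012,0,0,0,0]
}}

```text
time: 2.28
eef_pos: [0.5362, 0.1476, 0.2201]
tcp_rot: [0.154, 0.988, 0.0, -0.0]
contact_force: [0.2, 0.2, 0.4]
opening: -0.002
finger_force: 0.0
```

```bash
python3 - <<'E'
from h import *
s,p,d=save('wrist','w0.png')
print(s['time'],s['eef_pos'],s['opening'],s['contact_force'],s['qpos'].round(2))
c0=np.array([.559,.142])
o=dots('wrist',s,p,c0,60)
f=fit(o,s);print(f)
for q in o: print(q[0],q[1],np.round(q[2:],4),np.degrees(np.arctan2(q[3]-f[1],q[2]-f[0])).round(1), d[int(q[5]),int(q[4])])
print(R.from_quat(s['tcp_rot']).as_matrix().round(3), T('wrist',s).round(3))
E
```

```text
2.275 [0.5362127  0.14763766 0.22007807] -0.0015523939927409994 [0.16761074 0.19476771 0.43413589] [ 0.09  0.05  1.9   0.    1.19 -1.18]
[0.55890048 0.14058588 0.08198074]
y 148 [5.056000e-01 2.029000e-01 3.762838e+02 1.369257e+02] 130.5 0.28636336
r 87 [5.878000e-01 6.380000e-02 2.644713e+02 2.586897e+02] -69.4 0.31846538
b 120 [4.780000e-01 1.541000e-01 3.152917e+02 1.238667e+02] 170.5 0.28357685
b 120 [4.875000e-01 1.809000e-01 3.472000e+02 1.249083e+02] 150.5 0.28352898
b 127 [4.784000e-01 1.255000e-01 2.853307e+02 1.341575e+02] -169.4 0.28540024
b 122 [4.883000e-01 9.890000e-02 2.615492e+02 1.536803e+02] -149.4 0.29138294
b 114 [5.06800e-01 7.73000e-02 2.47114e+02 1.79614e+02] -129.5 0.29716492
b 102 [5.316000e-01 6.320000e-02 2.430294e+02 2.080490e+02] -109.4 0.3057654
b 95 [5.599000e-01 5.870000e-02 2.494737e+02 2.355474e+02] -89.3 0.31251013
[[-0.953  0.304 -0.   ]
 [ 0.304  0.953  0.   ]
 [ 0.001  0.    -1.   ]] [[ 0.304  0.916  0.261  0.47 ]
 [ 0.953 -0.292 -0.083  0.168]
 [ 0.001  0.274 -0.962  0.344]
 [ 0.     0.     0.     1.   ]]
```

View pics/w0.png

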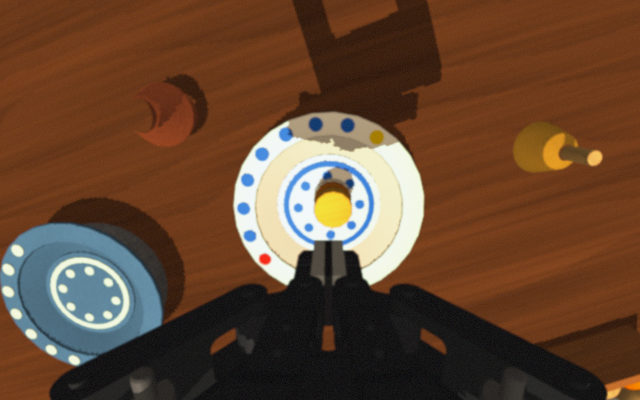

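Request:
{"api": "carry_out", "payload": {
  "deltas": [0.015,0.015,0,0,0,0,0.046,0.044,0.02,0,0,0,0.046,0.044,0.06,0,0,0,0.046,0.044,0.1,0,0,0,0.046,0.044,0.125,0,0,0]
}}

```text
time: 2.95
eef_pos: [0.5041, 0.2043, 0.093]
tcp_rot: [0.153, 0.988, -0.0, -0.001]
contact_force: [-0.0, -0.2, 0.2]
opening: 0.002
finger_force: 0.0
```

Request:
{"api": "carry_out", "payload": {
  "deltas": [0,0,0.006,0,0,0,0,0,0.01,0,0,0,0,0,0.011,0,0,0,0,0,0.011,0,0,0,0,0,0.011,0,0,0]
}}

```text
time: 3.58
eef_pos: [0.5071, 0.2024, 0.0848]
tcp_rot: [0.154, 0.988, 0.0, 0.001]
contact_force: [-0.7, -0.1, 0.8]
opening: 0.0
finger_force: 0.0
```

```bash
python3 - <<'E'
from h import *
s,p,d=save('wrist','w1.png')
print(s['time'],s['eef_pos'],s['contact_force'],s['wrist_torque'])
cv2.imwrite('pics/w1.png',cv2.resize(p[60:360,120:520,::-1],(800,600)))
E
```

```text
3.575 [0.50705513 0.20238719 0.0848258 ] [-0.68791067 -0.13706594  0.81216949] [ 0.0084169  -0.06464325 -0.08365949]
```

View pics/w1.png

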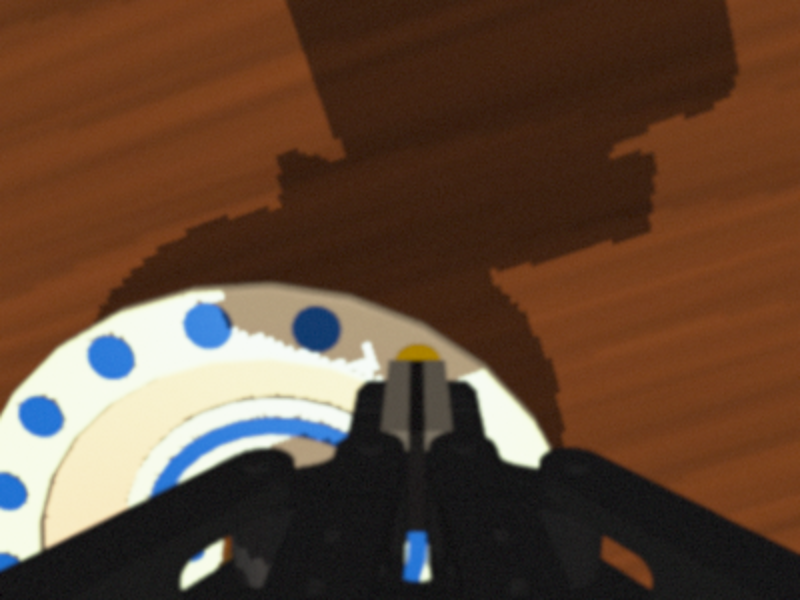

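Request:
{"api": "carry_out", "payload": {
  "deltas": [0,0,0.005,0,0,0,0,0,0.009,0,0,0,0,0,0.011,0,0,0,0,0,0.011,0,0,0]
}}

```text
time: 4.12
eef_pos: [0.5063, 0.2023, 0.0727]
tcp_rot: [0.154, 0.988, -0.0, -0.0]
contact_force: [0.2, -1.4, -0.2]
opening: -0.002
finger_force: 0.0
```

Request:
{"api": "carry_out", "payload": {
  "deltas": [0,0,0.001,0,0,0,0,0,0.002,0,0,0,0,0,0.003,0,0,0,0,0,0.003,0,0,0]
}}

```text
time: 4.62
eef_pos: [0.5066, 0.2024, 0.0704]
tcp_rot: [0.154, 0.988, 0.0, 0.0]
contact_force: [-1.0, 0.4, 1.7]
opening: -0.004
finger_force: 1.2
```

Request:
{"api": "carry_out", "payload": {
  "deltas": [0.0005,0.0005,0.001,0,0,0,0.001,0.0005,0.002,0,0,0,0.001,0.0005,0.002,0,0,0]
}}

```text
time: 5.0
eef_pos: [0.5066, 0.2029, 0.0686]
tcp_rot: [0.154, 0.988, -0.0, 0.001]
contact_force: [1.8, -2.9, 4.2]
opening: 0.001
finger_force: 1.9
```

```bash
python3 - <<'E'
from h import *
s=ctrl.get_state();print(s['eef_pos'],s['contact_force'],s['finger_force'])
c=np.array([.559,.141]);X=R.from_quat([.154,.988,0,0]).as_matrix()
P=np.array([np.r_[c+.082*np.array([np.cos(a),np.sin(a)]),0] for a in np.radians(130.6+np.arange(0,161,5))])
L=P@X
for i in range(0,33,4):
    print(i//4,P[i,:2].round(4),(L[i+1:i+5]-L[i])[:,:2].round(4).tolist())
E
```

```text
[0.50657528 0.20290931 0.06859103] [ 1.78711686 -2.88193755  4.19072849] 1.8690518129498912
0 [0.5056 0.2033] [[0.0035, -0.0062], [0.0064, -0.0128], [0.0088, -0.0195], [0.0105, -0.0265]]
1 [0.4876 0.1813] [[0.0011, -0.0071], [0.0017, -0.0142], [0.0016, -0.0213], [0.0008, -0.0285]]
2 [0.4781 0.1544] [[-0.0013, -0.007], [-0.0033, -0.0139], [-0.0058, -0.0206], [-0.009, -0.027]]
3 [0.4784 0.1259] [[-0.0037, -0.0061], [-0.0079, -0.0119], [-0.0125, -0.0174], [-0.0177, -0.0223]]
4 [0.4884 0.0993] [[-0.0055, -0.0045], [-0.0115, -0.0085], [-0.0177, -0.012], [-0.0242, -0.015]]
5 [0.507  0.0776] [[-0.0068, -0.0024], [-0.0137, -0.0041], [-0.0208, -0.0052], [-0.0279, -0.0058]]
6 [0.5318 0.0637] [[-0.0072, 0.0001], [-0.0143, 0.0008], [-0.0213, 0.0022], [-0.0282, 0.0041]]
7 [0.5599 0.059 ] [[-0.0067, 0.0025], [-0.0131, 0.0057], [-0.0193, 0.0093], [-0.0251, 0.0135]]
8 [0.5879 0.0642] []
```

Request:
{"api": "carry_out", "payload": {
  "deltas": [0.0035,-0.006,0,0,0,0,0.0065,-0.0125,0,0,0,0,0.009,-0.0195,0,0,0,0,0.011,-0.0265,0,0,0,0,0.011,-0.0265,0,0,0,0]
}}

```text
time: 5.62
eef_pos: [0.4865, 0.1806, 0.0679]
tcp_rot: [0.154, 0.988, -0.0, -0.001]
contact_force: [-0.3, 0.5, 4.7]
opening: 0.002
finger_force: 2.1
```

Good (target 0.4876, 0.1813). Continue.

Request:
{"api": "carry_out", "payload": {
  "deltas": [0.001,-0.007,0,0,0,0,0.0015,-0.014,0,0,0,0,0.001,-0.021,0,0,0,0,0.0,-0.028,0,0,0,0,0.0,-0.028,0,0,0,0]
}}

```text
time: 6.25
eef_pos: [0.4782, 0.1536, 0.0678]
tcp_rot: [0.154, 0.988, -0.001, -0.001]
contact_force: [-1.2, 0.5, 3.8]
opening: -0.002
finger_force: 2.2
```

Request:
{"api": "carry_out", "payload": {
  "deltas": [-0.0013,-0.007,0,0,0,0,-0.0033,-0.014,0,0,0,0,-0.006,-0.0205,0,0,0,0,-0.009,-0.027,0,0,0,0,-0.009,-0.027,0,0,0,0]
}}

```text
time: 6.88
eef_pos: [0.4789, 0.1251, 0.0679]
tcp_rot: [0.154, 0.988, -0.001, -0.0]
contact_force: [-0.4, -0.7, 5.1]
opening: -0.0
finger_force: 2.1
```

Request:
{"api": "carry_out", "payload": {
  "deltas": [-0.0035,-0.006,0,0,0,0,-0.008,-0.012,0,0,0,0,-0.0125,-0.017,0,0,0,0,-0.0175,-0.022,0,0,0,0,-0.0175,-0.022,0,0,0,0]
}}

```text
time: 7.5
eef_pos: [0.4893, 0.0988, 0.068]
tcp_rot: [0.154, 0.988, -0.001, 0.0]
contact_force: [-1.0, -1.0, 3.4]
opening: 0.001
finger_force: 2.1
```

Request:
{"api": "carry_out", "payload": {
  "deltas": [-0.0055,-0.0045,0,0,0,0,-0.0115,-0.0085,0,0,0,0,-0.0175,-0.012,0,0,0,0,-0.024,-0.015,0,0,0,0,-0.024,-0.015,0,0,0,0]
}}

```text
time: 8.12
eef_pos: [0.508, 0.0774, 0.0682]
tcp_rot: [0.154, 0.988, -0.001, 0.001]
contact_force: [-1.5, -0.2, 4.9]
opening: -0.002
finger_force: 2.0
```

Request:
{"api": "carry_out", "payload": {
  "deltas": [-0.0065,-0.0024,0,0,0,0,-0.0135,-0.004,0,0,0,0,-0.0205,-0.005,0,0,0,0,-0.0275,-0.0055,0,0,0,0,-0.0275,-0.0055,0,0,0,0]
}}

```text
time: 8.75
eef_pos: [0.5329, 0.064, 0.0683]
tcp_rot: [0.154, 0.988, -0.0, 0.001]
contact_force: [-1.0, 0.1, 3.8]
opening: -0.0
finger_force: 2.0
```

Request:
{"api": "carry_out", "payload": {
  "deltas": [-0.007,0,0,0,0,0,-0.014,0.001,0,0,0,0,-0.021,0.0022,0,0,0,0,-0.028,0.004,0,0,0,0,-0.028,0.004,0,0,0,0]
}}

```text
time: 9.38
eef_pos: [0.5611, 0.0596, 0.0684]
tcp_rot: [0.154, 0.988, 0.0, 0.001]
contact_force: [0.3, -0.4, 4.3]
opening: -0.0
finger_force: 1.9
```

Request:
{"api": "carry_out", "payload": {
  "deltas": [-0.0065,0.0025,0,0,0,0,-0.013,0.0055,0,0,0,0,-0.019,0.009,0,0,0,0,-0.0248,0.0135,0,0,0,0,-0.0248,0.0135,0,0,0,0]
}}

```text
time: 10.0
eef_pos: [0.5888, 0.0654, 0.0685]
tcp_rot: [0.154, 0.988, 0.0, 0.001]
contact_force: [-0.3, -0.6, 3.8]
opening: -0.001
finger_force: 1.9
```

Request:
{"api": "carry_out", "payload": {
  "deltas": [0,0,-0.01,0,0,0,0,0,-0.04,0,0,0,0,0,-0.09,0,0,0,0,0,-0.14,0,0,0,0,0,-0.17,0,0,0]
}}

```text
time: 10.62
eef_pos: [0.5883, 0.0654, 0.2416]
tcp_rot: [0.154, 0.988, 0.0, 0.003]
contact_force: [-0.0, 0.4, 0.2]
opening: 0.003
finger_force: 0.0
```

Request:
{"api": "carry_out", "payload": {
  "deltas": [0.03,0,0,0,0,0,0.06,0,0,0,0,0,0.08,0,0,0,0,0,0.08,0,0,0,0,0,0.08,0,0,0,0,0]
}}

```text
time: 11.25
eef_pos: [0.5118, 0.0894, 0.2383]
tcp_rot: [0.154, 0.988, 0.0, 0.001]
contact_force: [-0.4, 0.8, -0.8]
opening: -0.004
finger_force: 0.0
```

```bash
python3 - <<'E'
from h import *
s,p,d=save('side','s1.png')
print(s['time'],s['eef_pos'],s['contact_force'])
E
```

```text
11.25 [0.51178527 0.0894386  0.23834368] [-0.37696633  0.84045898 -0.81810934]
```

View pics/s1.png

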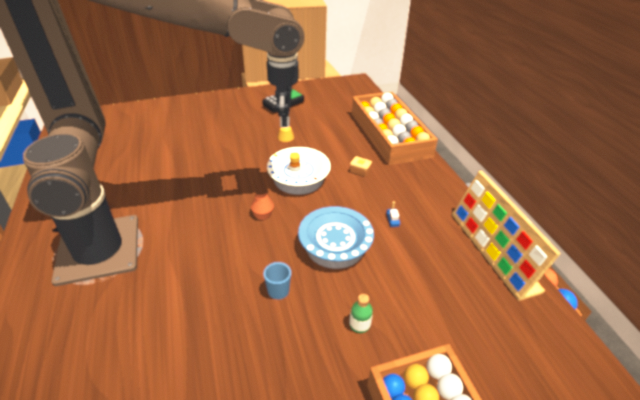

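The jar still stands in the plate at (295,159), everything else is where it was, and the hand is clear above.

```bash
python3 -c "
from plant import ctrl
print(ctrl.sign_off())"
```

```text
the job is handed in; nothing more can be done
None
```

I ran the closed fingertips over all nine dots in order, from yellow to red, at about 4 N (roughly 3 mm of sink). The jar is still standing, the other goods look undisturbed in the last side picture, the hand is clear, and the job is handed in.

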